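# Close a plaster mould in the bench press

### The arm

A 6-joint arm with a two-finger parallel gripper is mounted at the origin on the work surface. World frame = base frame: x ahead of the robot, y to its left, z up, the work surface at z = 0. Lengths are in mm, angles in degrees, forces in N, time in s.
With the tool pointing down it reaches from about 400 to 825 mm from the base axis. Payload 7 kg.
Tool frame: the origin (TCP) lies midway between the tips of the shut fingers; the grasp point (between the pads) lies 19 mm behind it; z points along the fingers, y is the line along which they close (so a half turn about z gives the same grasp; the last joint's range is limited). The gripper opens to 88 mm and grips with 3 to 60 N. Pads are 19 mm wide; open, the fingers measure 130 mm over their backs; the gripper's body (78 mm by 193 mm) begins 47 mm behind the grasp point.
Start: joints at [81.308, 20.546, 0.682, 0, -70.136, -16.507], TCP at [287.392, 610.738, 226.561] pointing down, gripper open.
Joint ranges: [-176.03, 176.03], [-82.01, 121.73], [-58.28, 71.71], [-173.87, 95.51], [-174.79, -0.11], [-173.66, 173.66]. Speed limits (degrees/s): [136.94, 136.94, 172.46, 180, 180, 180].

### API

Orientations are given as a 3x3 rotation matrix whose columns are the frame's x, y, z axes.
In Python, from rig import observe, cams, workorder gives the robot as it stands. The module is installed in compiled form; this text tells all that it offers.
- The arm moves only by the tool drive_tool, never from a script. Its argument "rows" is text: rows parted by semicolons, each of 7 numbers parted by spaces: the finger opening in mm, from 0 to 87.6, then the shift along the tool's x, y, z in units of 0.02 m (1.0 is 0.02 m), then the turn, a rotation vector about the tool's x, y, z in units of 5 degrees (1.0 is 5 degrees). A call has 1 to 10 rows; each row shifts and turns the commanded pose from where the row before left it, along the tool's axes as they then stand; what a row does not reach is not made up. A row lasts 1/12 s, in which the tool goes at most 41.7 mm and 7.16 degrees, less where a joint would pass 70% of its speed; a pose out of reach is approached as far as the arm can. A call with a number of a shift or a turn outside -1 to 1 is refused whole. A call with a gripper value outside its range is refused whole. The fingers move at their own pace and stop on an object; the grip force is fixed at half the most. Time passes only in rows, so rows that do not move let the fingers close. It gives the time, the measured TCP pose, the force, the opening and the grip force at its end, in the units of the state.
- observe(): the state, without advancing time (a new reading comes with each control period).
- cams.capture(name): name is "scene" or "top" or "wrist"; returns a dict with "color" (400x640x3 uint8, red, green, blue), "range_z" (400x640 float32, mm along the optical axis (not along the pixel's ray), 0 where there is no reading), "K" (3x3 intrinsics, pixels), "distortion" ([k1, k2, p1, p2, k3] as OpenCV has them; the pictures are not rectified), "cam_to_world" (4x4, takes a point from camera to world coordinates). Camera axes: x right, y up, looking along -z (the intrinsics and any distortion apply to the point x, -y, -z); pixel columns grow to the right and rows downward; lengths in mm; the calibration is good to about 2 mm. A picture is of the moment at which its call begins.
- workorder.hand_in(): hands the job in; it is judged then, once.
The state is a dict: "clock": time; "joint_positions": joint angles; "qd": joint speeds; "joint_torque": joint torques, N m; "tcp_pos": TCP position; "ee_rot": TCP orientation; "contact_force": force on the tool from outside, world axes, zero at the start; "moment": the same for the moment, N m; "grip_width": finger opening in mm; "finger_force": force on a finger pad.
Only numpy, scipy, OpenCV 4.12 (cv2) and the standard library are available. Lean on these libraries where they do the work, as an engineer would, in place of code of your own. Each camera call takes 0.05 s, during which the arm holds its last target. There are 200 camera calls.

### The job

Close the plaster mould: lift the ribbed top half off the sloping rack, lower it gently, without letting it fall, onto the bottom half in the bench press until it sits fully home between the four corner guides, and let go of it. Then pull the press's sprung lever over to its stop, let it swing all the way back, and leave the mould closed. Do not disturb the mug, the jar or the round mould standing nearby.

Things in the scene. Friction and masses are not known exactly. Their poses are not given: they have to be found in the camera images.
- top_half: Top half of the mould, 0.5 to 0.8 kg: plaster slab 120 (x) x 160 (y) x 24 mm (z); on its upper face, centred, a rib as handle, 90 mm along x, 26 mm wide in y, 42 mm tall. Origin: centre of the flat underside; z out of the upper face (rib top at z = 66 mm). It starts on the rack's slope, x pointing up the slope, low edge on the ledge. Symmetrical: either way round is right.
- rack: Fixed wooden rack, 230 mm wide, with a board sloping at 30 degrees (0.52 rad) that rises in the rack's +x direction, and a ledge 14 mm tall along its low edge. Origin: on the bench under its middle; x is horizontal and points roughly back towards the robot: the slope faces away from it.
- press: Fixed bench press. On its bed the fixed bottom mould half: plaster block 120 (x) x 160 (y) mm, top face 60 mm above the bench. At each corner a steel angle guide (legs 28 mm, 7 mm thick) rises 10 mm above the top face, 1.5 mm clear of the top half on every side. Block and guides may sit off-centre along y (see seat). Lever shaft on the -y side. Origin: on the bench under its middle.
- seat (a point): Middle of the press at the height of the bottom half's top face (60 mm above the bench); axes as the press (z up). The true centre of the bottom half and its guides lies within 8 mm of this point along the press's y (no offset in x or yaw); how far is not told: feel or look for it.
- lever (a joint): Angle of the press lever: 0 at rest (handle leaning 0.8 rad from vertical to the press's -y side), 1.4 rad at its stop (leaning 0.6 rad to the +y side, pad down on the edge of the top half). Sprung towards 0; takes 3 to 8 N at the handle. It reaches its stop only if the top half is fully home.
- lever_grip (a point): Middle of the lever's horizontal black round handle bar, 20 mm thick, 80 mm long along the press's x, held at one end (+x) by the lever's arm, so it is free from above at its middle. It moves on an arc of radius 120 mm about the lever hinge.
- lever_hinge (a point): Point of the lever axis level along x with the middle of the handle bar, 93 mm above the bench; the axis runs along the press's x. Fixed.
- mug: White mug, 80 mm across, 92 mm tall, standing; bystander. Origin: centre of its underside.
- round_mould: Round plaster mould, 100 mm across, 50 mm tall; bystander. Origin: centre of its underside.
- jar: White jar, 64 mm across, 100 mm tall; bystander. Origin: centre of its underside.
Mind the look-alikes: they are no part of the job. Leave any red or turquoise look-alike of the top_half alone.

How it is judged (in metres and radians):
On the way, in this order (a step that is already met when the one before it is completed fails the run):
1. the top half lies fully home on the bottom half, between the guides, and is let go (x of top_half in the frame of seat between -0.005 and 0.005 m and y of top_half in the frame of seat between -0.013 and 0.013 m and z of top_half in the frame of seat between -0.0025 and 0.0025 m and angle between the y axis of top_half and the y axis of seat, either way round below 0.06 rad and angle between top_half's own z axis and vertical below 0.03 rad and contact force between the fingers and top_half below 0.1 N), for 0.2 s.
2. the lever is at its stop with the mould closed (x of top_half in the frame of seat between -0.005 and 0.005 m and y of top_half in the frame of seat between -0.013 and 0.013 m and z of top_half in the frame of seat between -0.0025 and 0.0025 m and angle between the y axis of top_half and the y axis of seat, either way round below 0.06 rad and angle between top_half's own z axis and vertical below 0.03 rad and value of joint lever above 1.33 rad), for 0.1 s.
At the end, for the whole second after the job is handed in: The top half rests level and still, let go, fully home on the bottom half between the guides: underside within 2.5 mm in height of the seat, level within 1.7 degrees, yaw within 3.4 degrees (either way round), within 5 mm in x and 13 mm in y of the seat; the lever is back within 0.08 rad of rest (x of top_half in the frame of seat between -0.005 and 0.005 m and y of top_half in the frame of seat between -0.013 and 0.013 m and z of top_half in the frame of seat between -0.0025 and 0.0025 m and angle between the y axis of top_half and the y axis of seat, either way round below 0.06 rad and angle between top_half's own z axis and vertical below 0.03 rad and value of joint lever below 0.08 rad and linear speed of top_half below 0.01 m/s); the robot touches nothing.
It fails at once if the top half comes down on the bottom half fast (over 0.3 m/s, a fall of about 5 mm) (distance between top_half and seat below 0.02 m and linear speed of top_half above 0.3 m/s).
It fails at once if the top half is dropped, banged or forced on the press (over 60 N) (contact force between top_half and press above 60 N).
It fails at once if the mug is moved more than 30 mm or tipped (distance of mug from where it was at the start of the episode above 0.03 m or angle between mug's own z axis and vertical above 0.3 rad).
It fails at once if the round mould is moved more than 30 mm or tipped (distance of round_mould from where it was at the start of the episode above 0.03 m or angle between round_mould's own z axis and vertical above 0.3 rad).
It fails at once if the jar is moved more than 30 mm or tipped (distance of jar from where it was at the start of the episode above 0.03 m or angle between jar's own z axis and vertical above 0.3 rad).
It also fails if it takes over 72 s, if anything falls off the work surface, if the arm or the gripper's body presses on something with over 40 N, if the wrist force passes 120 N, or if a joint passes its speed limit or range.

## Working session

There is one attempt and no reset: what is moved stays moved. The work goes in short steps, Python scripts to look and compute and a tool call to move; the robot and the scene stay as the last step left them, time stands still between calls to the robot, and variables do not carry over. Pictures are saved under pics/ and viewed, at most 10 in all, crops included, and the job is handed in when it is done.

Besides the shell and the picture viewer there is one more tool, called after "Request:" in YAML: its name, and indented under it one key for each argument. drive_tool: Moves the arm, as the interface text tells. Its arguments: {"type":"object","properties":{"rows":{"type":"string"}},"required":["rows"]}

```bash
mkdir -p pics; cat > h.py <<'E'
import numpy as np,cv2
from rig import observe,cams,workorder
def cap(n,save=None):
    c=cams.capture(n)
    if save: cv2.imwrite('pics/'+save,c['color'][:,:,::-1])
    np.savez('last_%s.npz'%n,**{k:np.array(v) for k,v in c.items()})
    return c
def load(n): return dict(np.load('last_%s.npz'%n))
def cloud(c):
    K=np.array(c['K']);d=np.array(c['distortion'],float)
    v,u=np.mgrid[0:400,0:640]
    p=cv2.undistortPoints(np.stack([u,v],-1).reshape(-1,1,2).astype(float),K,d).reshape(400,640,2)
    z=c['range_z']
    P=np.stack([p[...,0]*z,-p[...,1]*z,-z,np.ones_like(z)],-1)
    W=P@np.array(c['cam_to_world']).T
    W=W[...,:3]; W[z==0]=np.nan
    return W
E
python3 - <<'E'
from h import *
for n in('scene','top'):
    c=cap(n,n+'0.png'); print(n,np.round(c['cam_to_world'],2).tolist())
s=observe();print({k:np.round(v,2).tolist() for k,v in s.items()})
E
```

```text
scene [[-0.64, -0.53, 0.56, 1273.51], [0.77, -0.42, 0.48, 783.24], [-0.02, 0.74, 0.67, 1106.99], [0.0, 0.0, 0.0, 1.0]]
top [[-0.02, 0.98, -0.2, 122.5], [-1.0, -0.02, 0.02, 103.12], [0.01, 0.2, 0.98, 1949.98], [0.0, 0.0, 0.0, 1.0]]
{'clock': 0.1, 'joint_positions': [81.31, 20.59, 0.64, -0.02, -70.14, -16.51], 'qd': [0.04, -0.24, 0.07, 0.02, -0.01, -0.11], 'joint_torque': [-0.0, -58.42, 29.38, 7.02, 0.01, -0.0], 'tcp_pos': [287.22, 610.38, 225.74], 'ee_rot': [[0.9, -0.43, -0.0], [-0.43, -0.9, -0.0], [0.0, 0.0, -1.0]], 'contact_force': [0.55, -0.48, 0.58], 'moment': [-0.01, -0.0, -0.02], 'finger_force': 0.0, 'grip_width': 87.75}
```

View pics/scene0.png

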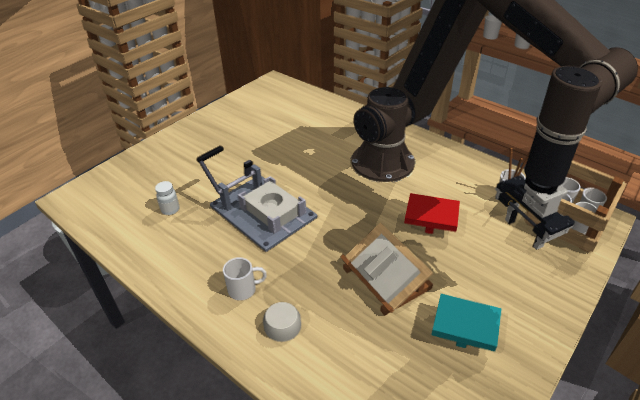

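View pics/top0.png

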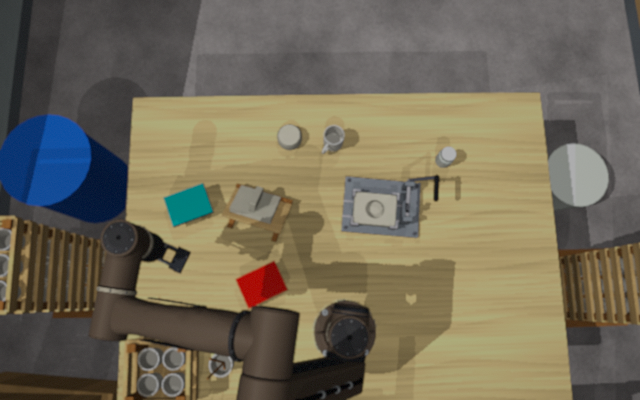

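The scene picture shows three things that could be taken for the top half: white/grey on the rack at (385,265), red at (432,212) and turquoise at (467,322). The white ribbed one on the sloping rack fits the description. The press is at (270,208), its lever handle at (211,153), the jar at (167,198), the mug at (239,278) and the round mould at (283,321). In the top picture, the rack is at (256,205), the press at (380,207) and the handle at (436,188).

```bash
python3 - <<'E'
from h import *
c=load('scene'); W=cloud(c)
a=cv2.resize(c['color'][220:320,330:450],None,fx=4,fy=4,interpolation=cv2.INTER_CUBIC)
b=cv2.resize(c['color'][140:250,190:320],None,fx=4,fy=4,interpolation=cv2.INTER_CUBIC)
o=np.zeros((480+0,1000,3),np.uint8); o[:400,:480]=a;o[:440,480:1000]=b
cv2.imwrite('pics/crop1.png',cv2.resize(o,(800,384))[:,:,::-1])
def p(n,u,v,W=W): print(n,(u,v),np.round(np.nanmedian(W[v-1:v+2,u-1:u+2].reshape(-1,3),axis=0),1))
for n,u,v in [('slab',405,270),('slab2',378,285),('rib',381,262),('bench',300,270),('block',285,215),('handle',211,153),('mug',239,263),('round',283,312),('jar',165,184),('red',432,205),('turq',470,318)]: p(n,u,v)
T=cloud(load('top'))
for n,u,v in [('rib',257,197),('slab',245,207),('block',362,210),('handle',436,188),('mug',335,130),('jar',448,153),('round',289,132),('bench',300,320)]: p('T'+n,u,v,T)
E
```

```text
slab (405, 270) [477.6 390.4 100.3]
slab2 (378, 285) [535.7 346.3  61.9]
rib (381, 262) [508.  332.2 120.5]
bench (300, 270) [588.9 111.5  -1. ]
block (285, 215) [478.6 -46.9  49. ]
handle (211, 153) [ 511.4 -328.8  182.7]
mug (239, 263) [721.9   2.6  73. ]
round (283, 312) [755.7 200.9  50.3]
jar (165, 184) [ 652.3 -419.5   99. ]
red (432, 205) [167.8 298.2  64.9]
turq (470, 318) [482.2 593.9  66.4]
Trib (257, 197) [500.2 315.5 123.6]
Tslab (245, 207) [467.4 362.8 102.4]
Tblock (362, 210) [453.7 -78.   61.8]
Thandle (436, 188) [ 508.6 -337.4  185.7]
Tmug (335, 130) [782.1  15.9  46.7]
Tjar (448, 153) [ 663.3 -412.7   99.9]
Tround (289, 132) [773.2 198.5  53.8]
Tbench (300, 320) [ 47.6 165.7  -1.3]
```

View pics/crop1.png

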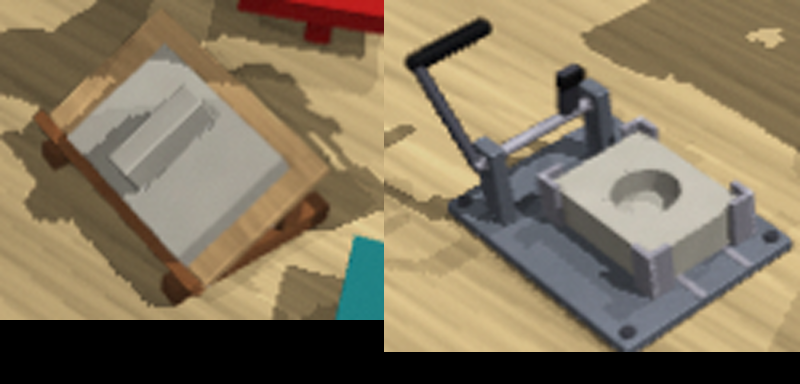

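The left half of the crop shows the white slab with its rib running up the slope on the rack, so the choice is confirmed. The right half shows the press with four guides and the handle bar at upper left.

```bash
cat >> h.py <<'E'
def fit_plane(P,n0=None,tol=3,it=6):
    c=np.median(P,0);Q=P
    for _ in range(it):
        c=Q.mean(0); n=np.linalg.svd(Q-c,full_matrices=False)[2][2]
        n=n*np.sign(n[2]); d=(P-c)@n; Q=P[abs(d)<tol]
    return c,n,Q
def delta(R1,p1):
    "tool-frame shift (units of 20mm) and turn (units of 5deg) from now to pose R1,p1"
    from scipy.spatial.transform import Rotation as Ro
    s=observe();R=np.array(s['ee_rot']);p=np.array(s['tcp_pos'])
    return np.round(R.T@(np.array(p1)-p)/20,2),np.round(np.degrees(Ro.from_matrix(R.T@R1).as_rotvec())/5,2)
E
python3 - <<'E'
from h import *
c=cap('wrist');M=np.array(c['cam_to_world']);s=observe()
R=np.array(s['ee_rot']);p=np.array(s['tcp_pos'])
print('cam in tool',np.round(R.T@(M[:3,3]-p),1),np.round(R.T@M[:3,:3],2).tolist(),np.round(c['K'],0).tolist())
c=load('scene');W=cloud(c);col=c['color'].astype(int)
sat=col.max(2)-col.min(2)
reg=np.zeros((400,640),bool);reg[225:310,340:435]=1
m=reg&(sat<25)&(W[...,2]>20)
P=W[m];P=P[np.isfinite(P).all(1)];print(len(P))
# slab upper plane: ransac-ish start with lower half
best=None;rng=np.random.default_rng(0)
for _ in range(300):
    a=P[rng.choice(len(P),3,False)];n=np.cross(a[1]-a[0],a[2]-a[0]);n/=np.linalg.norm(n)+1e-9
    k=(abs((P-a[0])@n)<2).sum()
    if best is None or k>best[0]:best=(k,a[0],n)
Q=P[abs((P-best[1])@best[2])<3];ctr,n,Q=fit_plane(Q)
print('plane',ctr.round(1),n.round(3),'tilt',np.degrees(np.arccos(n[2])).round(1),len(Q))
up=np.array([0,0,1])-n*n[2];up/=np.linalg.norm(up);ys=np.cross(n,up)
xy=np.stack([(Q-ctr)@up,(Q-ctr)@ys],1).astype(np.float32)
r=cv2.minAreaRect(xy);print('rect',r)
d=(P-ctr)@n;rib=P[(d>38)&(d<46)];print('rib',len(rib),d.max())
rxy=np.stack([(rib-ctr)@up,(rib-ctr)@ys],1).astype(np.float32)
print(cv2.minAreaRect(rxy),rib.mean(0)); print('up',up.round(3),'ys',ys.round(3))
E
```

```text
cam in tool [  65.    -0.7 -158.8] [[-0.0, 0.97, 0.25], [1.0, 0.0, -0.0], [-0.0, 0.25, -0.97]] [[309.0, 0.0, 320.0], [0.0, 309.0, 196.0], [0.0, 0.0, 1.0]]
2369
plane [490.9 336.6  84.9] [ 0.468 -0.148  0.871] tilt 29.4 1307
rect ((-0.6351470947265625, 7.625236511230469), (162.37979125976562, 118.42799377441406), 89.81456756591797)
rib 273 48.87556883529528
((-0.9244537353515625, 7.3736395835876465), (29.119247436523438, 88.81136322021484), 89.93644714355469) [509.12154108 323.08618879 120.56507741]
up [-0.831  0.263  0.491] ys [-0.302 -0.953 -0.   ]
```

```bash
cat > tgt.py <<'E'
from h import *
n=np.array([0.468,-0.148,0.871]);n/=np.linalg.norm(n)
h=n.copy();h[2]=0;h/=np.linalg.norm(h)
n=np.array([*(h[:2]*0.5),np.cos(np.pi/6)])
ctr=np.array([490.9,336.6,84.9])
up=np.array([0,0,1])-n*n[2];up/=np.linalg.norm(up);ys=np.cross(n,up)
fc=ctr-0.8*up+7.5*ys  # face centre
R=np.stack([-up,ys,-n],1)
E
python3 - <<'E'
from tgt import *
print(fc,R.round(3).tolist())
p=np.array(observe()['tcp_pos']);
print(delta(R,fc+130*n)); print('after turn',np.round(R.T@(fc+130*n-p)/20,2))
c=load('scene');W=cloud(c);col=c['color'].astype(int)
m=(W[...,2]>56)&(W[...,2]<64)&(W[...,1]>-200)&(W[...,1]<50)&(W[...,0]>350)&(W[...,0]<620)
P=W[m];print(len(P),np.nanmin(P,0),np.nanmax(P,0))
r=cv2.minAreaRect(P[:,:2].astype(np.float32));print('block',r,P.mean(0))
m=(W[...,2]>90)&(W[...,1]<-80)&(W[...,1]>-400)&(W[...,0]<600)&(W[...,0]>300)
P=W[m]
for lo in range(90,200,15):
    q=P[(P[:,2]>=lo)&(P[:,2]<lo+15)]
    if len(q):print(lo,len(q),q.min(0).round(),q.max(0).round())
E
```

```text
[489.2991659 329.2401542  84.5      ] [[0.826, -0.302, -0.477], [-0.261, -0.953, 0.151], [-0.5, 0.0, -0.866]]
(array([18.35,  7.98,  1.45]), array([-0.39, -5.99, -1.5 ]))
after turn [15.55 10.36 -7.32]
891 [ 380.4819945  -199.8704538    56.00056968] [537.74759893 -27.19792376  63.9952415 ]
block ((459.5186462402344, -119.6514892578125), (170.87692260742188, 141.341064453125), 83.31493377685547) [ 461.03513869 -118.61524576   59.5243312 ]
90 202 [ 408. -268.   90.] [ 570. -221.  105.]
105 135 [ 401. -287.  105.] [ 568. -220.  120.]
120 53 [ 436. -303.  120.] [ 568. -231.  135.]
135 50 [ 433. -316.  135.] [ 563. -222.  150.]
150 59 [ 436. -332.  150.] [ 562. -223.  165.]
165 86 [ 464. -349.  165.] [ 562. -320.  180.]
180 111 [ 463. -348.  180.] [ 562. -323.  191.]
```

Request:
drive_tool:
  rows: "87 0 0 -0.7 -0.065 -1 -0.25;87 0 0 -0.7 -0.065 -1 -0.25;87 0 0 -0.7 -0.065 -1 -0.25;87 0 0 -0.7 -0.065 -1 -0.25;87 0 0 -0.7 -0.065 -1 -0.25;87 0 0 -0.7 -0.065 -1 -0.25;87 0.97 0.65 0 0 0 0;87 0.97 0.65 0 0 0 0;87 0.97 0.65 0 0 0 0;87 0.97 0.65 0 0 0 0"

```text
clock: 0.98
tcp_pos: [353.5, 534.0, 267.9]
ee_rot: [[0.825, -0.302, -0.477], [-0.261, -0.953, 0.152], [-0.501, -0.0, -0.865]]
contact_force: [0.2, -0.0, -0.4]
grip_width: 87.2
finger_force: 0.0
```

Request:
drive_tool:
  rows: "87 0.97 0.65 0 0 0 0;87 0.97 0.65 0 0 0 0;87 0.97 0.65 0 0 0 0;87 0.97 0.65 0 0 0 0;87 0.97 0.65 0 0 0 0;87 0.97 0.65 0 0 0 0;87 0.97 0.65 0 0 0 0;87 0.97 0.65 0 0 0 0;87 0 0 0 0 0 0;87 0 0 0 0 0 0"

```text
clock: 1.82
tcp_pos: [449.9, 394.5, 189.9]
ee_rot: [[0.824, -0.303, -0.478], [-0.263, -0.953, 0.151], [-0.502, 0.001, -0.865]]
contact_force: [-0.6, 0.6, -0.7]
grip_width: 86.8
finger_force: 0.0
```

```bash
python3 - <<'E'
from tgt import *
s=observe();print(np.round(s['tcp_pos'],1),np.round(s['joint_positions'],1),delta(R,fc+130*n))
c=cap('wrist','w1.png');W=cloud(c)
print(np.isfinite(W[...,0]).mean())
E
```

```text
[449.9 394.5 189.9] [ 42.1  27.3  10.1 -25.7 -89.2  34.3] (array([ 5.11,  2.5 , -3.38]), array([-0.  ,  0.02, -0.02]))
0.9640859375
```

View pics/w1.png

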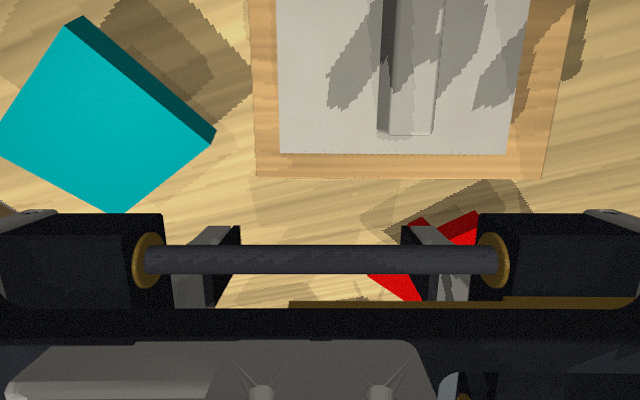

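The wrist picture shows the slab and rib: the rib end is at about (406,130) and the slab's upper edge at about v=153. The tool is still short of the hover point, so I'll finish the move.

Request:
drive_tool:
  rows: "87 0.6 0.3 -0.4 0 0 0;87 0.6 0.3 -0.4 0 0 0;87 0.6 0.3 -0.4 0 0 0;87 0.6 0.3 -0.4 0 0 0;87 0.6 0.3 -0.4 0 0 0;87 0.6 0.3 -0.4 0 0 0;87 0.6 0.3 -0.4 0 0 0;87 0.6 0.3 -0.4 0 0 0;87 0.3 0.1 -0.2 0 0 0;87 0 0 0 0 0 0"

```text
clock: 2.7
tcp_pos: [552.8, 309.5, 198.3]
ee_rot: [[0.825, -0.303, -0.477], [-0.262, -0.953, 0.152], [-0.501, -0.001, -0.866]]
contact_force: [-0.4, 0.1, -0.3]
grip_width: 87.0
finger_force: 0.0
```

```bash
python3 - <<'E'
from tgt import *
c=cap('wrist','w2.png');W=cloud(c);s=observe()
print(np.round(s['tcp_pos'],1),delta(R,fc+130*n))
L=(W-fc)@np.stack([up,ys,n],1)   # slab frame coords, x up
col=c['color'].astype(int);sat=col.max(2)-col.min(2)
m=(abs(L[...,2])<6)&(abs(L[...,0])<100)&(abs(L[...,1])<120)&(sat<25)
cc,nn,Q=fit_plane(W[m]);print('plane z off',((cc-fc)@n).round(1),'n',nn.round(3),n.round(3))
q=((Q-fc)@np.stack([up,ys],1)).astype(np.float32);print(cv2.minAreaRect(q),np.percentile(q,[.5,99.5],axis=0))
m=(L[...,2]>37)&(L[...,2]<47)&(abs(L[...,0])<80)&(abs(L[...,1])<60)
q=L[m];print('rib',len(q),cv2.minAreaRect(q[:,:2].astype(np.float32)),np.median(q[:,2]))
E
```

```text
[551.9 310.3 198.3] (array([0.01, 0.04, 0.06]), array([-0.01,  0.01, -0.01]))
plane z off 1.1 n [ 0.472 -0.155  0.868] [ 0.477 -0.151  0.866]
((0.0428009033203125, 0.7652740478515625), (159.4945068359375, 116.11705017089844), 89.5614013671875) [[-57.61574524 -78.15717766]
 [ 57.21493027  79.49334198]]
rib 3011 ((-1.2319107055664062, 1.2736663818359375), (25.606863021850586, 83.33856964111328), 89.31822967529297) 42.9574762348621
```

View pics/w2.png

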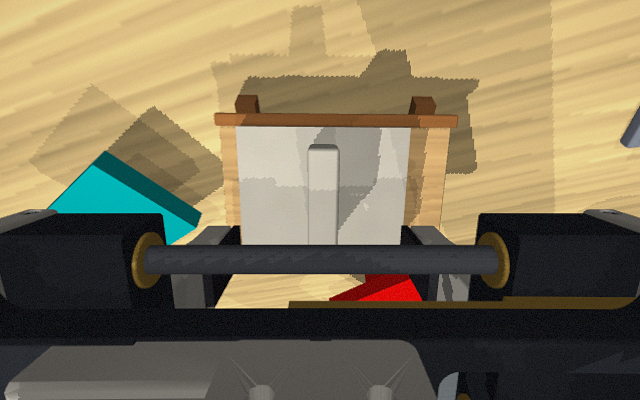

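The wrist picture shows the slab centred under the gripper, with the rib at u=308–338, v=145–245. The fit agrees with the target to about 1 mm, so I'll descend along the slope normal and grip.

Request:
drive_tool:
  rows: "87 0 0.08 0.7 0 0 0;87 0 0 0.9 0 0 0;87 0 0 0.9 0 0 0;87 0 0 0.9 0 0 0;87 0 0 0.9 0 0 0;87 0 0 0.7 0 0 0;87 0 0 0.5 0 0 0;87 0 0 0.35 0 0 0;87 0 0 0.2 0 0 0;87 0 0 0 0 0 0"

```text
clock: 3.58
tcp_pos: [492.5, 328.0, 93.7]
ee_rot: [[0.825, -0.301, -0.478], [-0.26, -0.954, 0.151], [-0.501, -0.001, -0.865]]
contact_force: [-0.3, 1.0, -0.0]
grip_width: 87.2
finger_force: 0.0
```

Request:
drive_tool:
  rows: "87 0 0 0 0 0 0;10 0 0 0 0 0 0;10 0 0 0 0 0 0;10 0 0 0 0 0 0;10 0 0 0 0 0 0;10 0 0 0 0 0 0;10 0 0 0 0 0 0;10 0 0 0 0 0 0;10 0 0 0 0 0 0;10 0 0 0 0 0 0"

```text
clock: 4.42
tcp_pos: [493.0, 327.7, 93.9]
ee_rot: [[0.826, -0.301, -0.477], [-0.26, -0.954, 0.152], [-0.501, -0.001, -0.866]]
contact_force: [0.1, 1.1, 0.0]
grip_width: 32.6
finger_force: 0.0
```

```bash
python3 - <<'E'
from tgt import *
s=observe();print(np.round(s['tcp_pos'],1),delta(R,fc+9*n),s['grip_width'],s['finger_force'],np.round(s['contact_force'],1))
E
```

```text
[493.  327.7  93.9] (array([ 0.06, -0.02,  0.06]), array([-0.01,  0.01,  0.01])) 32.554549718233844 0.0 [0.1 1.1 0. ]
```

Request:
drive_tool:
  rows: "10 0 0 0 0 0 0;10 0 0 0 0 0 0;10 0 0 0 0 0 0;10 0 0 0 0 0 0;10 0 0 0 0 0 0"

```text
clock: 4.83
tcp_pos: [492.8, 327.3, 93.9]
ee_rot: [[0.825, -0.301, -0.477], [-0.261, -0.953, 0.151], [-0.501, -0.0, -0.866]]
contact_force: [-0.6, -3.5, 1.2]
grip_width: 26.3
finger_force: 30.0
```

Request:
drive_tool:
  rows: "10 0 0 -0.1 0 0 0;10 0 0 -0.2 0 0 0;10 0 0 -0.4 0 0 0;10 0 0 -0.6 0 0 0;10 0 0 -0.8 0 0 0;10 0 0 -0.9 0 0 0;10 0 0 -0.9 0 0 0;10 0 0 -0.9 0 0 0;10 0 0 -0.9 0 0 0;10 0 0 -0.5 0 0 0"

```text
clock: 5.67
tcp_pos: [554.4, 308.5, 203.9]
ee_rot: [[0.827, -0.302, -0.474], [-0.26, -0.953, 0.153], [-0.498, -0.003, -0.867]]
contact_force: [-0.7, -0.1, -7.1]
grip_width: 25.8
finger_force: 29.9
```

Request:
drive_tool:
  rows: "10 0 0 -0.3 0 0.7 0;10 0 0 -0.3 0 0.7 0;10 0 0 -0.3 0 0.7 0;10 0 0 -0.3 0 0.7 0;10 0 0 -0.3 0 0.7 0;10 0 0 -0.3 0 0.7 0;10 0 0 -0.4 0 0.7 0;10 0 0 -0.4 0 0.7 0;10 0 0 -0.4 0 0.4 0;10 0 0 0 0 0 0"

```text
clock: 6.5
tcp_pos: [565.8, 304.8, 261.1]
ee_rot: [[0.954, -0.3, 0.003], [-0.3, -0.954, 0.003], [0.002, -0.003, -1.0]]
contact_force: [-0.9, -0.4, -6.9]
grip_width: 25.4
finger_force: 30.0
```

Request:
drive_tool:
  rows: "10 0 0.5 -0.4 0 0 0.55;10 0 0.6 -0.4 0 0 0.55;10 0 0.7 -0.4 0 0 0.55;10 0 0.8 -0.4 0 0 0.55;10 0 0.8 -0.3 0 0 0.55;10 0 0.8 -0.3 0 0 0.55;10 0 0.8 0 0 0 0.55;10 0 0.8 0 0 0 0.55;10 0 0.8 0 0 0 0.55;10 0 0.8 0 0 0 0.55"

```text
clock: 7.33
tcp_pos: [490.7, 177.2, 302.0]
ee_rot: [[0.704, -0.71, -0.003], [-0.71, -0.704, 0.002], [-0.003, 0.001, -1.0]]
contact_force: [0.3, 0.6, -7.0]
grip_width: 25.8
finger_force: 30.0
```

```bash
python3 - <<'E'
from h import *
q=.70711;R=np.array([[q,-q,0],[-q,-q,0],[0,0,-1]])
s=observe();print(np.round(s['tcp_pos'],1),np.round(s['joint_positions'],1));print(delta(R,[400,-10,320]))
print(np.round(R.T@(np.array([400,-10,320])-s['tcp_pos'])/20,2))
E
```

```text
[490.7 177.2 302. ] [ 41.3   3.6 -11.2  -0.2 -75.2   3.5]
(array([ 3.45,  9.81, -0.9 ]), array([ 0.01,  0.04, -0.05]))
[ 3.41  9.83 -0.9 ]
```

Request:
drive_tool:
  rows: "10 0.3 0.9 -0.1 0 0 0;10 0.3 0.9 -0.1 0 0 0;10 0.3 0.9 -0.1 0 0 0;10 0.3 0.9 -0.1 0 0 0;10 0.3 0.9 -0.1 0 0 0;10 0.3 0.9 -0.1 0 0 0;10 0.3 0.9 -0.1 0 0 0;10 0.3 0.9 -0.1 0 0 0;10 0.3 0.9 -0.1 0 0 0;10 0.3 0.9 0 0 0 0"

```text
clock: 8.17
tcp_pos: [405.9, 6.9, 320.8]
ee_rot: [[0.707, -0.707, 0.001], [-0.707, -0.707, 0.002], [-0.001, -0.001, -1.0]]
contact_force: [1.2, -1.0, -5.6]
grip_width: 25.7
finger_force: 30.0
```

Request:
drive_tool:
  rows: "10 0.3 0.6 0 0 0 0;10 0 0.2 0 0 0 0;10 0 0 0 0 0 0;10 0 0 0 0 0 0"

```text
clock: 8.5
tcp_pos: [399.6, -7.3, 320.4]
ee_rot: [[0.706, -0.708, 0.0], [-0.708, -0.706, 0.002], [-0.001, -0.002, -1.0]]
contact_force: [0.2, -0.2, -7.1]
grip_width: 25.8
finger_force: 30.0
```

```bash
python3 - <<'E'
from h import *
c=cap('wrist','w3.png');s=observe();print(np.round(s['tcp_pos'],1))
E
```

```text
[399.8  -7.  320.3]
```

View pics/w3.png

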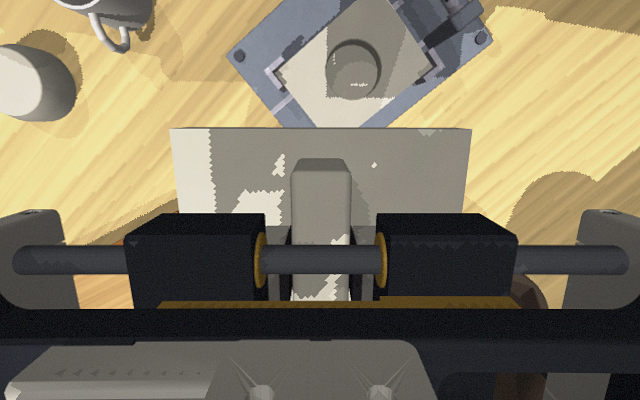

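The wrist picture shows the bottom half around (350,65), with its +x/+y guide at (275,80) and its -x/-y guide at (430,70), plus the held slab at v=128–240. I'll fit the block from depth.

```bash
cat > press.py <<'E'
from h import *
from scipy.optimize import least_squares
def edges(W,th,c0,zlo,zhi):
    ex=np.array([np.cos(th),np.sin(th)]);ey=np.array([-ex[1],ex[0]])
    m=(W[...,2]>zlo)&(W[...,2]<zhi)&(np.hypot(W[...,0]-c0[0],W[...,1]-c0[1])<130)
    d=W[m][:,:2]-c0
    return np.stack([d@ex,d@ey],1),m
if __name__=='__main__':
    c=load('wrist');W=cloud(c);c0=np.array([460,-118])
    P,m=edges(W,0,c0,57,64)
    print('z top',np.median(W[m][:,2]),len(P))
    # extremal boundary per bin: +x edge, +y edge, -y edge
    for th in np.radians(np.arange(-15,16,2.5)):
        P,m=edges(W,th,c0,57,64)
        f=lambda v:np.percentile(v,[.5,2,98,99.5]).round(1)
        print(np.degrees(th).round(1),f(P[:,0]),f(P[:,1]))
    G,_=edges(W,0,c0,67,74);print('guides',len(G)); np.save('G.npy',G)
    im=np.zeros((520,520,3),np.uint8)
    for Q,colr in((edges(W,0,c0,57,64)[0],(180,180,180)),(G,(0,0,255)),(edges(W,0,c0,80,200)[0],(0,255,0))):
        for x,y in Q: cv2.circle(im,(int(260-2*y),int(260-2*x)),1,colr,-1)
    cv2.imwrite('pics/map.png',im)
E
python3 press.py
```

```text
z top 60.79330134064594 9749
-15.0 [-61.2 -56.9  58.9  62.8] [-94.7 -87.1  72.9  77.9]
-12.5 [-60.8 -57.   57.8  61.1] [-92.8 -85.9  72.1  76.4]
-10.0 [-60.5 -57.5  56.9  59.7] [-90.8 -84.9  71.5  74.9]
-7.5 [-60.5 -58.5  56.7  58.5] [-88.7 -84.2  70.8  73.6]
-5.0 [-61.8 -59.7  57.   58.8] [-86.5 -83.8  70.2  72.9]
-2.5 [-64.5 -61.1  57.5  60.5] [-86.2 -83.3  69.4  72.5]
0.0 [-67.4 -63.   58.7  62.6] [-87.  -82.6  68.6  72.4]
2.5 [-70.1 -65.2  60.1  65.1] [-87.7 -82.6  68.1  72.6]
5.0 [-72.9 -67.4  61.6  67.3] [-88.4 -82.7  67.6  72.6]
7.5 [-75.8 -69.5  63.   69.5] [-89.  -82.8  67.3  72.6]
10.0 [-78.3 -71.8  64.7  71.5] [-89.4 -82.8  66.9  72.6]
12.5 [-81.  -74.   66.3  73.5] [-89.4 -82.8  66.6  72.5]
15.0 [-83.4 -76.1  67.8  75.5] [-88.3 -82.6  66.3  72.4]
guides 578
```

View pics/map.png

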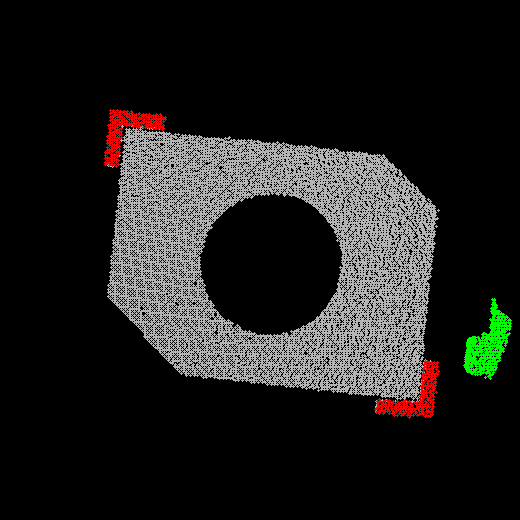

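The map shows the block rotated about -5°, with two diagonal guides fully seen (red). I'll fit a rectangle to the block edges and one to the guides.

```bash
cat > fit.py <<'E'
from press import *
def rectfit(P,hx,hy,q0):
    # P: interior points (2D world). boundary pts by bins in rotated frame
    q=np.array(q0,float)
    for _ in range(6):
        th=q[2];R=np.array([[np.cos(th),-np.sin(th)],[np.sin(th),np.cos(th)]])
        L=(P-q[:2])@R;B=[]
        for ax,h,o in((0,hx,hy),(1,hy,hx)):
            bins=np.round(L[:,1-ax]/3)
            for b in np.unique(bins):
                i=np.where(bins==b)[0]
                for s in(1,-1):
                    j=i[np.argmax(s*L[i,ax])]
                    if abs(s*L[j,ax]-h)<5 and abs(L[j,1-ax])<o-4: B.append((j,ax,s,h))
        J,A,S,H=[np.array(x) for x in zip(*B)]
        def f(q):
            th=q[2];R=np.array([[np.cos(th),-np.sin(th)],[np.sin(th),np.cos(th)]])
            L=(P[J]-q[:2])@R
            return S*L[range(len(J)),A]-H+q[3]
        r=least_squares(f,[*q[:3],0.5],loss='soft_l1');q=r.x[:3]
    return r.x[0],r.x[1],np.degrees(r.x[2]),r.x[3],[int(((A==a)&(S==s)).sum()) for a in(0,1) for s in(1,-1)]
if __name__=='__main__':
    W=cloud(load('wrist'))
    m=(W[...,2]>57)&(W[...,2]<64)&(np.hypot(W[...,0]-459,W[...,1]+125)<102)
    print('block',rectfit(W[m][:,:2],60,80,(459,-125,-.1)))
    m=(W[...,2]>67)&(W[...,2]<74)&(np.hypot(W[...,0]-459,W[...,1]+125)<125)
    print('guides',rectfit(W[m][:,:2],68.5,88.5,(459,-125,-.1)))
E
python3 fit.py
python3 - <<'E'
from h import *
from fit import rectfit
# scene camera check of block
W=cloud(load('scene'))
m=(W[...,2]>55)&(W[...,2]<63)&(np.hypot(W[...,0]-459,W[...,1]+125)<102)
print('scene block',rectfit(W[m][:,:2],60,80,(459,-125,-.1)))
# held slab in wrist frame
c=load('wrist');W=cloud(c);s=observe();R=np.array(s['ee_rot']);p=np.array(s['tcp_pos'])
T=(W-p)@R
m=(T[...,2]>2)&(T[...,2]<14)&(abs(T[...,0])<90)&(abs(T[...,1])<110)
Q=T[m];n=fit_plane(Q,tol=2);print('slab face depth',n[0].round(1),'normal',n[1].round(4),len(n[2]))
q=n[2];print(np.percentile(q,[.3,99.7],axis=0).round(1))
e=[(b*5,q[abs(q[:,1]-b*5)<2.5][:,0].max()) for b in range(-14,15,2)]
print('front edge slope deg',np.degrees(np.polyfit(*np.array(e).T,1)[0]),np.array(e)[:,1].round(1))
E
```

```text
block (np.float64(458.0923569207692), np.float64(-123.84634160991753), np.float64(-6.291742401584359), np.float64(0.20686615657027713), [44, 40, 28, 32])
guides (np.float64(457.78217421713924), np.float64(-123.76519039147958), np.float64(-6.133303476612044), np.float64(0.41650313840886705), [8, 8, 8, 7])
scene block (np.float64(460.9304877395388), np.float64(-124.18119335779907), np.float64(-6.464738517892304), np.float64(0.6348149097120139), [29, 40, 23, 26])
slab face depth [37.4 -0.2  8.1] normal [ 0.0106 -0.001   0.9999] 22035
[[  5.5 -79.7   6.4]
 [ 59.3  79.5   9.8]]
front edge slope deg -0.03312308548720439 [59.3 59.4 59.4 59.4 59.4 59.4 59.4 59.4 59.4 59.3 59.4 59.3 59.3 59.3
 59.3]
```

```bash
python3 - <<'E'
from h import *
th=np.radians(-6.2);ex=np.array([np.cos(th),np.sin(th)]);ey=np.array([-ex[1],ex[0]])
for n in('scene','top'):
    W=cloud(load(n));d=W[...,:2]-np.array([458,-123.8]);X=d@ex;Y=d@ey;Z=W[...,2]
    for lo in range(75,195,15):
        m=(Z>lo)&(Z<lo+15)&(Y<-60)&(Y>-260)&(abs(X)<140)
        if m.sum():
            o=np.argsort(Y[m]);print(n,lo,m.sum(),'X',X[m].min().round(),X[m].max().round(),'Y',Y[m].min().round(),Y[m].max().round(), 'maxY pts |X|<50',Y[m&(abs(X)<50)].max().round() if (m&(abs(X)<50)).any() else None)
    m=(Z>172)&(Y<-100)&(Y>-260)&(abs(X)<140);h=np.array([X[m],Y[m],Z[m]]);print('handle',h.mean(1),np.percentile(h,[2,98],axis=1).round(1))
R=np.array([[ex[0],ex[1],0],[ex[1],-ex[0],0],[0,0,-1]])
R=np.stack([[*ex,0],[*-ey,0],[0,0,-1.]],1)
s=observe();p1=np.array([458.3,-123.8,150]);print(delta(R,p1),np.round(R.T@(p1-s['tcp_pos'])/20,2))
E
```

```text
scene 75 55 X -42.0 116.0 Y -127.0 -100.0 maxY pts |X|<50 -100.0
scene 90 202 X -38.0 125.0 Y -132.0 -97.0 maxY pts |X|<50 -102.0
scene 105 135 X -43.0 125.0 Y -151.0 -99.0 maxY pts |X|<50 -101.0
scene 120 53 X -10.0 126.0 Y -167.0 -108.0 maxY pts |X|<50 -108.0
scene 135 50 X -13.0 125.0 Y -182.0 -98.0 maxY pts |X|<50 -98.0
scene 150 59 X -11.0 125.0 Y -197.0 -100.0 maxY pts |X|<50 -100.0
scene 165 86 X 28.0 127.0 Y -213.0 -185.0 maxY pts |X|<50 -194.0
scene 180 111 X 27.0 126.0 Y -212.0 -191.0 maxY pts |X|<50 -196.0
handle [  80.58578505 -201.44846617  181.62733383] [[  29.6 -212.   172.8]
 [ 126.  -192.8  189.4]]
top 75 28 X -62.0 110.0 Y -137.0 -64.0 maxY pts |X|<50 -85.0
top 90 113 X -45.0 126.0 Y -144.0 -103.0 maxY pts |X|<50 -104.0
top 105 99 X -43.0 123.0 Y -145.0 -105.0 maxY pts |X|<50 -105.0
top 120 18 X -10.0 123.0 Y -161.0 -119.0 maxY pts |X|<50 -119.0
top 135 28 X -13.0 125.0 Y -181.0 -104.0 maxY pts |X|<50 -104.0
top 150 43 X -15.0 122.0 Y -191.0 -103.0 maxY pts |X|<50 -103.0
top 165 39 X 26.0 123.0 Y -218.0 -184.0 maxY pts |X|<50 -199.0
top 180 120 X 26.0 123.0 Y -217.0 -197.0 maxY pts |X|<50 -197.0
handle [  73.28403257 -206.20453508  184.5533963 ] [[  27.6 -217.1  174.7]
 [ 122.4 -197.2  194.5]]
(array([6.21, 2.07, 8.51]), array([-0.02,  0.01, -7.77])) [3.54 5.49 8.52]
```

Request:
drive_tool:
  rows: "10 0 0 0.3 0 0 -0.97;10 0 0 0.5 0 0 -0.97;10 0 0 0.5 0 0 -0.97;10 0 0 0.5 0 0 -0.97;10 0 0 0.5 0 0 -0.97;10 0 0 0.5 0 0 -0.97;10 0 0 0.5 0 0 -0.97;10 0 0 0.4 0 0 -0.97;10 0.4 0.6 0.3 0 0 0;10 0.5 0.8 0.4 0 0 0"

```text
clock: 9.38
tcp_pos: [415.1, -35.8, 232.1]
ee_rot: [[0.994, -0.105, 0.0], [-0.105, -0.994, 0.002], [0.0, -0.002, -1.0]]
contact_force: [0.8, 0.7, -7.2]
grip_width: 25.9
finger_force: 30.0
```

Request:
drive_tool:
  rows: "10 0.5 0.8 0.4 0 0 0;10 0.5 0.8 0.4 0 0 0;10 0.5 0.8 0.5 0 0 0;10 0.5 0.8 0.5 0 0 0;10 0.5 0.7 0.5 0 0 0;10 0.14 0.2 0.6 0 0 0;10 0 0 0.6 0 0 0;10 0 0 0.6 0 0 0;10 0 0 0 0 0 0;10 0 0 0 0 0 0"

```text
clock: 10.22
tcp_pos: [458.1, -123.7, 149.5]
ee_rot: [[0.994, -0.108, -0.002], [-0.108, -0.994, 0.001], [-0.002, -0.0, -1.0]]
contact_force: [-0.1, -0.5, -6.5]
grip_width: 26.2
finger_force: 30.0
```

```bash
cat > chk.py <<'E'
from h import *
c0=np.array([458,-123.8]);th=np.radians(-6.2);ex=np.array([np.cos(th),np.sin(th)]);ey=np.array([-ex[1],ex[0]])
R=np.stack([[*ex,0],[*-ey,0],[0,0,-1.]],1)
def st(z):
    s=observe();print(np.round(s['tcp_pos'],1),delta(R,[458.3,-123.8,z]),np.round(s['contact_force'],1),s['grip_width'],s['clock'])
E
python3 - <<'E'
from chk import *
st(150);c=cap('wrist','w4.png')
W=cloud(c);d=W[...,:2]-c0;X=d@ex;Y=d@ey;Z=W[...,2]
m=(Z>67)&(Z<74)&(abs(X)<75)&(abs(Y)<95)&(X>50)
for s in(1,-1):
    k=m&(s*Y>40);print('guide',s,k.sum(),'X',np.percentile(X[k],[1,50,99]).round(1),'Y',np.percentile(Y[k],[1,50,99]).round(1))
m=(Z>105)&(Z<130)&(abs(X)<75)&(abs(Y)<95)
print('slab X',np.percentile(X[m],99.5),'Y',np.percentile(Y[m],[.2,99.8]),np.median(Z[m]))
W3=cloud(load('scene'))
E
```

```text
[ 458.1 -123.7  149.5] (array([ 0.01,  0.01, -0.02]), array([-0.  ,  0.03,  0.  ])) [-0.1 -0.5 -6.5] 26.166878012013097 10.2167
guide 1 404 X [59.4 64.5 68.1] Y [60.1 75.8 88.8]
guide -1 406 X [58.7 64.5 68.1] Y [-88.1 -76.2 -60.4]
slab X 60.16981667349825 Y [-78.24274124  80.66636966] 120.19154074845
```

View pics/w4.png

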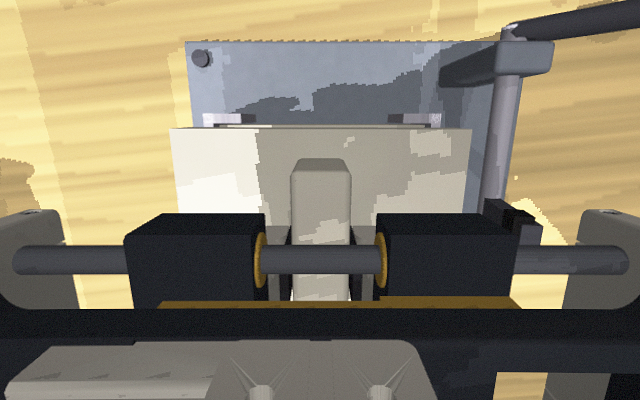

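The wrist picture shows the slab edge at v≈128 just above the two +x guides at (228,118) and (415,118). The lever pad shows at about (510,215) and the gripper body's side bracket at u>560, so I'll check clearances numerically.

```bash
python3 - <<'E'
from chk import *
W=cloud(load('wrist'));s=observe();Rt=np.array(s['ee_rot']);T=(W-s['tcp_pos'])@Rt
d=W[...,:2]-c0;X=d@ex;Y=d@ey;Z=W[...,2]
m=(abs(T[...,2]-8)<2.5)&(abs(T[...,0]-40)<18)&(abs(T[...,1])<90)
q=T[m];print('slab tool',np.percentile(q[:,1],[0,.2,99.8,100]).round(1))
ri=np.median([q[abs(q[:,0]-x)<1][:,1].max() for x in range(30,56,2)]);le=np.median([q[abs(q[:,0]-x)<1][:,1].min() for x in range(30,56,2)]);print(le,ri)
G=(Z>67.5)&(Z<73)&(X>50)&(X<72)&(abs(Y)<95)
t=T[G];rows=[t[abs(t[:,0]-x)<1][:,1] for x in np.arange(62,68,1.)]
print('guides tool',[(r.min().round(1),r.max().round(1)) for r in rows if len(r)], 'x max',np.percentile(t[:,0],99))
# pad & gripper body
v,u=np.mgrid[0:400,0:640]
for nme,sl in(('pad',(slice(200,245),slice(485,545))),('bracket',(slice(205,330),slice(560,640))),('lbracket',(slice(205,330),slice(0,75))),('carrier',(slice(215,300),slice(380,515))),('body',(slice(310,390),slice(0,640)))):
    t=T[sl].reshape(-1,3);w=np.stack([X[sl],Y[sl],Z[sl]],-1).reshape(-1,3)
    near=t[:,2]<-40
    for k,l in((near,'near'),(~near,'far')):
        if k.sum()>20: print(nme,l,k.sum(),'tool',np.nanpercentile(t[k],[1,99],axis=0).round(0).tolist(),'press',np.nanpercentile(w[k],[1,99],axis=0).round(0).tolist())
P=(Z>140)&(Y<-90)&(Y>-130)&(T[...,2]>-35)&(abs(X)<70)
print('high lever pts',P.sum(),np.percentile(np.stack([X[P],Y[P],Z[P]],1),[1,99],axis=0).round(1) if P.any() else '')
E
```

```text
slab tool [-81.5 -80.7  78.8  79.6]
-81.04254181335355 79.10648047757367
guides tool [(np.float64(-88.5), np.float64(88.7)), (np.float64(-88.6), np.float64(88.7)), (np.float64(-88.6), np.float64(88.2)), (np.float64(-88.3), np.float64(88.1)), (np.float64(-88.5), np.float64(88.5)), (np.float64(-88.9), np.float64(88.5))] x max 67.52083496779942
pad near 611 tool [[36.0, 38.0, -91.0], [38.0, 46.0, -77.0]] press [[36.0, -46.0, 227.0], [39.0, -38.0, 241.0]]
pad far 2089 tool [[-61.0, 101.0, -7.0], [15.0, 235.0, 151.0]] press [[-60.0, -235.0, -0.0], [15.0, -101.0, 157.0]]
bracket near 8644 tool [[7.0, 49.0, -105.0], [38.0, 85.0, -67.0]] press [[8.0, -85.0, 217.0], [39.0, -48.0, 255.0]]
bracket far 1356 tool [[-136.0, 248.0, 148.0], [-22.0, 326.0, 151.0]] press [[-135.0, -326.0, -1.0], [-22.0, -247.0, 2.0]]
lbracket near 8454 tool [[8.0, -87.0, -105.0], [38.0, -52.0, -67.0]] press [[8.0, 52.0, 217.0], [39.0, 87.0, 255.0]]
lbracket far 921 tool [[-66.0, -331.0, 148.0], [-22.0, -255.0, 151.0]] press [[-66.0, 255.0, -1.0], [-22.0, 331.0, 3.0]]
carrier near 11021 tool [[22.0, 15.0, -91.0], [38.0, 46.0, -73.0]] press [[22.0, -45.0, 224.0], [39.0, -15.0, 241.0]]
carrier far 454 tool [[-131.0, 101.0, -3.0], [14.0, 215.0, 150.0]] press [[-130.0, -214.0, -0.0], [15.0, -101.0, 153.0]]
body near 45331 tool [[-17.0, -62.0, -117.0], [26.0, 80.0, -76.0]] press [[-16.0, -80.0, 226.0], [27.0, 62.0, 267.0]]
body far 5869 tool [[-255.0, 210.0, 148.0], [-229.0, 269.0, 151.0]] press [[-254.0, -269.0, -1.0], [-229.0, -210.0, 2.0]]
high lever pts 1033 [[   0.8 -113.8  140.4]
 [  15.6 -101.   157.4]]
```

```bash
cat > rel.py <<'E'
from chk import *
def rel():
    W=cloud(cap('wrist'));s=observe();T=(W-s['tcp_pos'])@np.array(s['ee_rot'])
    d=W[...,:2]-c0;X=d@ex;Y=d@ey;Z=W[...,2]
    zz=T[...,2];m=(abs(zz-8)<4)&(abs(T[...,0]-40)<18)&(abs(T[...,1])<90);q=T[m]
    pf=np.polyfit(q[:,1],q[:,2],1)[0]
    e=lambda q,f:np.median([f(q[abs(q[:,0]-x)<1][:,1]) for x in range(30,56,2)])
    q2=T[(abs(zz-8)<4)&(abs(T[...,1])<70)&(abs(T[...,0]-45)<20)]
    fe=np.array([(y,q2[abs(q2[:,1]-y)<2][:,0].max()) for y in range(-60,61,5)])
    sl,ic=np.polyfit(*fe.T,1)
    t=T[(Z>67.5)&(Z<73)&(X>50)&(X<72)&(abs(Y)<95)];g=t[(t[:,0]>62)&(t[:,0]<67)][:,1] if len(t) else np.array([0])
    ge=[np.median([f(t[abs(t[:,0]-x)<.7][:,1]) for x in(63,64,65,66)]) if len(t) else 0 for f in(np.min,np.max)]
    go=np.array([(y,t[abs(t[:,1]-y)<1.5][:,0].max()) for y in(-85,-80,-75,-70,-66,66,70,75,80,85) if (abs(t[:,1]-y)<1.5).sum()>3])
    gf=np.polyfit(*go.T,1) if len(go)>3 else [0,0]
    print('slab L %.2f R %.2f c %.2f roll %.2fdeg front %.2f yaw %.2f | guides %.2f %.2f c %.2f outer %.2f yaw %.2f'%(e(q,np.min),e(q,np.max),(e(q,np.min)+e(q,np.max))/2,np.degrees(pf),ic,np.degrees(sl),*ge,sum(ge)/2,gf[1],np.degrees(gf[0])))
if __name__=='__main__':
    for _ in range(4): rel()
    st(150)
E
python3 rel.py
```

```text
slab L -81.05 R 79.02 c -1.01 roll 0.04deg front 59.52 yaw 0.00 | guides -88.46 88.83 c 0.19 outer 67.19 yaw 0.00
slab L -81.09 R 78.98 c -1.06 roll 0.05deg front 59.76 yaw 0.00 | guides -88.39 88.40 c 0.01 outer 67.48 yaw 0.00
slab L -81.22 R 78.96 c -1.13 roll 0.05deg front 59.86 yaw 0.01 | guides -88.56 88.57 c 0.01 outer 67.61 yaw 0.01
slab L -81.23 R 79.10 c -1.06 roll 0.06deg front 59.94 yaw 0.00 | guides -88.68 88.61 c -0.04 outer 67.71 yaw 0.00
[ 458.6 -123.7  150.9] (array([-0.02,  0.01,  0.04]), array([-0.02, -0.01, -0.  ])) [-0.6 -1.  -6.5] 25.774205550283845 10.4667
```

Request:
drive_tool:
  rows: "10 -0.02 0.035 0.3 0 0 0;10 0 0 0.4 0 0 0;10 0 0 0.4 0 0 0;10 0 0 0.4 0 0 0;10 0 0 0.35 0 0 0;10 0 0 0.25 0 0 0;10 0 0 0 0 0 0;10 0 0 0 0 0 0"

```text
clock: 11.13
tcp_pos: [457.4, -124.6, 107.6]
ee_rot: [[0.994, -0.109, -0.001], [-0.109, -0.994, 0.001], [-0.001, -0.001, -1.0]]
contact_force: [0.3, -0.2, -6.6]
grip_width: 25.8
finger_force: 30.0
```

```bash
python3 rel.py
```

```text
slab L -81.09 R 79.03 c -1.03 roll 0.06deg front 59.45 yaw -0.00 | guides -89.53 87.44 c -1.05 outer 68.52 yaw -0.01
slab L -80.99 R 78.89 c -1.05 roll 0.04deg front 59.60 yaw -0.00 | guides -89.51 87.59 c -0.96 outer 68.40 yaw 0.22
slab L -81.03 R 79.07 c -0.98 roll 0.04deg front 59.69 yaw -0.01 | guides -89.13 87.41 c -0.86 outer 68.20 yaw -0.00
slab L -81.13 R 79.04 c -1.04 roll 0.05deg front 59.76 yaw -0.00 | guides -89.34 87.54 c -0.90 outer 68.27 yaw -0.00
[ 457.9 -124.5  108.4] (array([ 0.02, -0.04, -2.08]), array([-0.01, -0.  , -0.01])) [ 0.1  0.1 -7.3] 26.049210805607828 11.3333
```

Request:
drive_tool:
  rows: "10 0 0 0.1 0 0 0;10 0 0 0.1 0 0 0;10 0 0 0.1 0 0 0;10 0 0 0.1 0 0 0;10 0 0 0.1 0 0 0;10 0 0 0 0 0 0"

```text
clock: 11.83
tcp_pos: [457.2, -124.5, 97.5]
ee_rot: [[0.994, -0.109, -0.001], [-0.109, -0.994, 0.001], [-0.001, -0.001, -1.0]]
contact_force: [-0.9, 0.0, -8.0]
grip_width: 26.4
finger_force: 30.0
```

Request:
drive_tool:
  rows: "10 0 0 0.05 0 0 0;10 0 0 0.05 0 0 0;10 0 0 0.05 0 0 0;10 0 0 0 0 0 0"

```text
clock: 12.17
tcp_pos: [457.4, -124.5, 94.8]
ee_rot: [[0.994, -0.109, -0.001], [-0.109, -0.994, 0.001], [-0.001, -0.001, -1.0]]
contact_force: [-0.2, 0.0, -7.0]
grip_width: 25.2
finger_force: 30.0
```

Below guide height with no side force, so the slab is between the guides. I'll creep down.

Request:
drive_tool:
  rows: "10 0 0 0.03 0 0 0;10 0 0 0.03 0 0 0;10 0 0 0.03 0 0 0;10 0 0 0 0 0 0"

```text
clock: 12.5
tcp_pos: [457.9, -124.5, 93.6]
ee_rot: [[0.994, -0.108, 0.0], [-0.108, -0.994, 0.001], [0.0, -0.001, -1.0]]
contact_force: [-0.4, 1.7, -1.0]
grip_width: 25.8
finger_force: 30.0
```

Request:
drive_tool:
  rows: "10 0 0 0.03 0 0 0;10 0 0 0.03 0 0 0;10 0 0 0 0 0 0;10 0 0 0 0 0 0"

```text
clock: 12.83
tcp_pos: [458.2, -124.5, 93.3]
ee_rot: [[0.994, -0.108, 0.001], [-0.108, -0.994, 0.001], [0.001, -0.001, -1.0]]
contact_force: [-3.3, 2.8, 10.1]
grip_width: 25.9
finger_force: 30.0
```

Request:
drive_tool:
  rows: "50 0 0 0 0 0 0;50 0 0 0 0 0 0;50 0 0 0 0 0 0;50 0 0 0 0 0 0;50 0 0 0 0 0 0;50 0 0 0 0 0 0"

```text
clock: 13.33
tcp_pos: [457.6, -124.5, 92.0]
ee_rot: [[0.994, -0.109, -0.0], [-0.109, -0.994, 0.001], [-0.0, -0.001, -1.0]]
contact_force: [0.4, 0.0, -0.3]
grip_width: 49.5
finger_force: 0.0
```

Request:
drive_tool:
  rows: "50 0 0 -0.2 0 0 0;50 0 0 -0.5 0 0 0;50 0 0 -0.9 0 0 0;50 0 0 -0.9 0 0 0;50 0 0 -0.9 0 0 0;50 0 0 -0.9 0 0 0;50 0 0 -0.9 0 0 0;50 0 0 -0.9 0 0 0;50 0 0 -0.9 0 0 0;50 0 0 -0.5 0 0 0"

```text
clock: 14.17
tcp_pos: [458.3, -124.8, 244.4]
ee_rot: [[0.994, -0.108, 0.002], [-0.108, -0.994, 0.001], [0.002, -0.001, -1.0]]
contact_force: [-0.3, 0.3, 0.2]
grip_width: 49.9
finger_force: 0.0
```

```bash
python3 - <<'E'
from chk import *
from fit import rectfit
st(250);c=cap('wrist');W=cloud(c);d=W[...,:2]-c0;X=d@ex;Y=d@ey;Z=W[...,2]
m=(Z>78)&(Z<92)&(abs(X)<66)&(abs(Y)<86)
cc,n,Q=fit_plane(W[m]);print('face',cc.round(1),n.round(4),len(Q),rectfit(Q[:,:2],60,80,(458,-124,th)))
g=(Z>67)&(Z<74)&(abs(X)<73)&(abs(Y)<95);print('guide z',np.median(Z[g]),g.sum())
for nme in('scene','top'):
    W=cloud(cap(nme));d=W[...,:2]-c0;X=d@ex;Y=d@ey;Z=W[...,2]
    m=(Z>76)&(Z<92)&(abs(X)<58)&(abs(Y)<78);cc,n,Q=fit_plane(W[m]);print(nme,cc.round(1),n.round(3),len(Q))
    m=(Z>165)&(Y<-180)&(Y>-230)&(X>20)&(X<110);p=np.stack([X[m],Y[m],Z[m]],1);print('bar',len(p),p.mean(0).round(1),np.percentile(p,[2,98],axis=0).round(1).tolist())
E
```

```text
[ 458.3 -124.8  244.4] (array([-0.  , -0.05, -0.28]), array([-0.01, -0.03, -0.  ])) [-0.3  0.3  0.2] 49.936701643476944 14.1667
face [ 464.5 -124.5   84.8] [-2.e-04 -0.e+00  1.e+00] 13729 (np.float64(457.7809009744819), np.float64(-123.67433483132925), np.float64(-6.239521951658262), np.float64(0.4178111687014308), [51, 26, 35, 35])
guide z 70.79962111234227 679
scene [ 466.1 -111.2   83.2] [-0.005  0.003  1.   ] 614
bar 146 [  70.  -201.4  181.4] [[27.7, -212.9, 170.5], [108.6, -193.6, 189.0]]
top [ 435.6 -123.2   84.7] [-0.009 -0.001  1.   ] 287
bar 127 [  66.2 -206.2  184.4] [[28.1, -215.9, 173.3], [107.2, -197.6, 194.8]]
```

The mould is seated: face at 84.8 against block top 60.8, level, yaw matched. Next I'll measure the handle bar precisely from this wrist frame.

```bash
python3 - <<'E'
from chk import *
W=cloud(load('wrist'));d=W[...,:2]-c0;X=d@ex;Y=d@ey;Z=W[...,2]
m=(Z>165)&(Z<200)&(Y<-170)&(Y>-240)&(X>15)&(X<135)
p=np.stack([X[m],Y[m],Z[m]],1);print(len(p),np.percentile(p,[1,99],axis=0).round(1).tolist())
b=p[(p[:,0]>40)&(p[:,0]<95)]
from scipy.optimize import least_squares
f=lambda q:np.hypot(b[:,1]-q[0]-q[2]*(b[:,0]-68),b[:,2]-q[1])-10
r=least_squares(f,[-203,177,0],loss='soft_l1');print('bar Y,Z,slope',r.x.round(2),abs(r.fun).mean())
P=c0+68*ex+r.x[0]*ey;print('bar world',P,r.x[1]);
s=observe();print('to above bar (X=66,Y,z+60 grasp)',delta(R,[*(c0+66*ex+r.x[0]*ey),240]))
E
```

```text
5847 [[27.4, -211.0, 166.2], [122.8, -185.8, 188.1]]
bar Y,Z,slope [-205.89  177.21   -0.  ] 0.598045590768575
bar world [ 503.36641964 -335.82839618] 177.20874571160655
to above bar (X=66,Y,z+60 grasp) (array([ 3.31, 10.25,  0.1 ]), array([-0.02, -0.01, -0.01]))
```

Request:
drive_tool:
  rows: "50 0.2 0.6 0 0 0 0;50 0.3 1 0 0 0 0;50 0.3 1 0 0 0 0;50 0.4 1 0 0 0 0;50 0.4 1 0 0 0 0;50 0.4 1 0 0 0 0;50 0.3 1 0 0 0 0;50 0.3 1 0 0 0 0;50 0.3 1 0 0 0 0;50 0.3 1 0 0 0 0"

```text
clock: 15.15
tcp_pos: [499.8, -323.2, 239.8]
ee_rot: [[0.994, -0.109, -0.003], [-0.109, -0.994, 0.002], [-0.003, -0.002, -1.0]]
contact_force: [1.1, 0.8, 0.2]
grip_width: 50.3
finger_force: 0.0
```

Request:
drive_tool:
  rows: "50 0 0.6 0 0 0 0;50 0 0 0 0 0 0;50 0 0 0 0 0 0;50 0 0 0 0 0 0"

```text
clock: 15.48
tcp_pos: [498.5, -333.8, 241.0]
ee_rot: [[0.994, -0.109, -0.001], [-0.109, -0.994, 0.002], [-0.002, -0.002, -1.0]]
contact_force: [0.0, 0.4, 0.1]
grip_width: 50.0
finger_force: 0.0
```

```bash
python3 - <<'E'
from chk import *
print(delta(R,[*(c0+64*ex-205.5*ey),162])); st(0)
W=cloud(cap('wrist','w5.png'));d=W[...,:2]-c0;X=d@ex;Y=d@ey;Z=W[...,2]
m=(Z>160)&(Z<192)&(Y<-180)&(Y>-240)&(X>15)&(X<135)
p=np.stack([X[m],Y[m],Z[m]],1);print(len(p),np.percentile(p,[1,99],axis=0).round(1).tolist())
b=p[(p[:,0]>60)&(p[:,0]<100)];print(np.percentile(b,[1,50,99],axis=0).round(1).tolist())
E
```

```text
(array([0.06, 0.06, 3.95]), array([-0.02,  0.02, -0.01]))
[ 498.5 -333.8  241. ] (array([ -3.12, -10.2 ,  12.07]), array([-0.02,  0.02, -0.01])) [0.  0.4 0.1] 49.98391153263207 15.4833
3602 [[37.9, -215.7, 162.5], [124.3, -182.7, 188.3]]
[[60.5, -215.7, 179.6], [80.4, -206.0, 186.0], [99.5, -196.6, 188.3]]
```

View pics/w5.png

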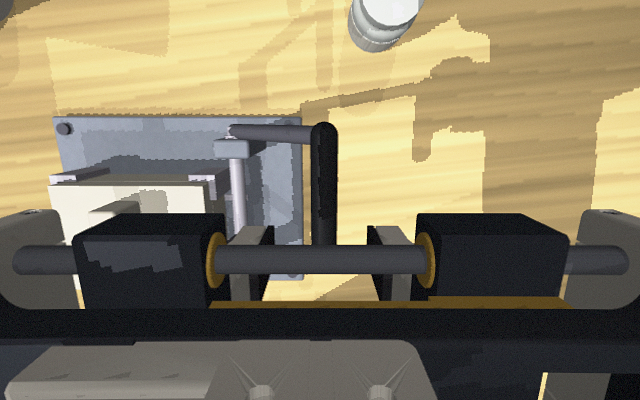

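The wrist picture shows the black bar at (324,185), running between the open fingers at u≈250 and 385. I'll descend to straddle it, then close to a loose cage.

Request:
drive_tool:
  rows: "50 0.06 0.06 0.4 0 0 0;50 0 0 0.6 0 0 0;50 0 0 0.6 0 0 0;50 0 0 0.6 0 0 0;50 0 0 0.6 0 0 0;50 0 0 0.6 0 0 0;50 0 0 0.4 0 0 0;50 0 0 0.15 0 0 0;26 0 0 0 0 0 0;26 0 0 0 0 0 0"

```text
clock: 16.37
tcp_pos: [500.3, -335.6, 163.1]
ee_rot: [[0.994, -0.108, -0.0], [-0.108, -0.994, 0.001], [-0.0, -0.001, -1.0]]
contact_force: [-0.3, -0.4, -0.8]
grip_width: 41.4
finger_force: 0.0
```

Request:
drive_tool:
  rows: "26 0 0 0 0 0 0;26 0 0 0 0 0 0;26 0 0 0 0 0 0;26 0 0 0 0 0 0"

```text
clock: 16.7
tcp_pos: [500.2, -335.7, 163.2]
ee_rot: [[0.994, -0.109, 0.0], [-0.109, -0.994, 0.001], [0.0, -0.001, -1.0]]
contact_force: [0.5, 0.6, 0.0]
grip_width: 26.0
finger_force: 0.0
```

```bash
cat > lev.py <<'E'
from chk import *
hY,hZ=-119.6,93
s=observe();p=np.array(s['tcp_pos']);d=p[:2]-c0
Y=d@ey;print('Y %.1f Z %.1f X %.1f'%(Y,p[2],d@ex),'F press y,z',np.round(np.dot(s['contact_force'][:2],ey),1),np.round(s['contact_force'],1),s['grip_width'],s['clock'])
y0,z0=Y,p[2]
import sys
N=int(sys.argv[1]);a0,a1=map(float,sys.argv[2:4]);lead=float(sys.argv[4])
for i,a in enumerate(np.linspace(a0,a1,N+1)[1:]):
    y=hY+120*np.sin(a-.8)+lead;z=hZ+120*np.cos(a-.8)-15
    print('%.2f: 26 0 %.2f %.2f 0 0 0;'%(a,-(y-y0)/20,-(z-z0)/20));y0,z0=y,z
E
python3 lev.py 20 0 1.4 4
```

```text
Y -206.1 Z 163.2 X 64.9 F press y,z 0.7 [0.5 0.6 0. ] 26.016066087699887 16.7
0.07: 26 0 -0.52 -0.21 0 0 0;
0.14: 26 0 -0.32 -0.27 0 0 0;
0.21: 26 0 -0.34 -0.25 0 0 0;
0.28: 26 0 -0.36 -0.22 0 0 0;
0.35: 26 0 -0.37 -0.20 0 0 0;
0.42: 26 0 -0.38 -0.17 0 0 0;
0.49: 26 0 -0.40 -0.14 0 0 0;
0.56: 26 0 -0.40 -0.11 0 0 0;
0.63: 26 0 -0.41 -0.09 0 0 0;
0.70: 26 0 -0.42 -0.06 0 0 0;
0.77: 26 0 -0.42 -0.03 0 0 0;
0.84: 26 0 -0.42 0.00 0 0 0;
0.91: 26 0 -0.42 0.03 0 0 0;
0.98: 26 0 -0.42 0.06 0 0 0;
1.05: 26 0 -0.41 0.09 0 0 0;
1.12: 26 0 -0.40 0.12 0 0 0;
1.19: 26 0 -0.39 0.15 0 0 0;
1.26: 26 0 -0.38 0.17 0 0 0;
1.33: 26 0 -0.37 0.20 0 0 0;
1.40: 26 0 -0.35 0.22 0 0 0;
```

Request:
drive_tool:
  rows: "26 0 -0.5 -0.2 0 0 0;26 0 -0.32 -0.27 0 0 0;26 0 -0.34 -0.25 0 0 0;26 0 -0.36 -0.22 0 0 0;26 0 -0.37 -0.2 0 0 0;26 0 -0.38 -0.17 0 0 0;26 0 -0.4 -0.14 0 0 0;26 0 -0.4 -0.11 0 0 0;26 0 0 0 0 0 0"

```text
clock: 17.45
tcp_pos: [507.8, -275.5, 196.5]
ee_rot: [[0.994, -0.108, 0.003], [-0.108, -0.994, -0.002], [0.003, 0.002, -1.0]]
contact_force: [-0.5, -7.3, 4.4]
grip_width: 26.3
finger_force: 3.3
```

```bash
python3 lev.py 11 .56 1.33 4
```

```text
Y -145.4 Z 196.5 X 65.9 F press y,z -7.3 [-0.5 -7.3  4.4] 26.319255211953084 17.45
0.63: 26 0 -0.48 0.01 0 0 0;
0.70: 26 0 -0.42 -0.06 0 0 0;
0.77: 26 0 -0.42 -0.03 0 0 0;
0.84: 26 0 -0.42 0.00 0 0 0;
0.91: 26 0 -0.42 0.03 0 0 0;
0.98: 26 0 -0.42 0.06 0 0 0;
1.05: 26 0 -0.41 0.09 0 0 0;
1.12: 26 0 -0.40 0.12 0 0 0;
1.19: 26 0 -0.39 0.15 0 0 0;
1.26: 26 0 -0.38 0.17 0 0 0;
1.33: 26 0 -0.37 0.20 0 0 0;
```

Lever moving, with -7 N along y. I'll continue to about 1.12 rad, then creep.

Request:
drive_tool:
  rows: "26 0 -0.44 -0.06 0 0 0;26 0 -0.42 -0.06 0 0 0;26 0 -0.42 -0.03 0 0 0;26 0 -0.42 0 0 0 0;26 0 -0.42 0.03 0 0 0;26 0 -0.42 0.06 0 0 0;26 0 -0.41 0.09 0 0 0;26 0 -0.4 0.12 0 0 0;26 0 0 0 0 0 0"

```text
clock: 18.2
tcp_pos: [514.6, -208.2, 192.0]
ee_rot: [[0.994, -0.108, 0.001], [-0.108, -0.994, -0.0], [0.001, 0.0, -1.0]]
contact_force: [1.0, -5.8, 3.5]
grip_width: 25.7
finger_force: 2.7
```

```bash
python3 lev.py 4 1.12 1.4 4
```

```text
Y -77.7 Z 192.0 X 65.4 F press y,z -5.7 [ 1.  -5.8  3.5] 25.661968685667247 18.2
1.19: 26 0 -0.39 0.15 0 0 0;
1.26: 26 0 -0.38 0.17 0 0 0;
1.33: 26 0 -0.37 0.20 0 0 0;
1.40: 26 0 -0.35 0.22 0 0 0;
```

Request:
drive_tool:
  rows: "26 0 -0.2 0.08 0 0 0;26 0 -0.2 0.08 0 0 0;26 0 -0.2 0.09 0 0 0;26 0 -0.2 0.1 0 0 0;26 0 -0.2 0.1 0 0 0;26 0 0 0 0 0 0"

```text
clock: 18.7
tcp_pos: [516.5, -188.8, 182.7]
ee_rot: [[0.994, -0.108, 0.0], [-0.108, -0.994, 0.0], [0.0, -0.0, -1.0]]
contact_force: [0.4, -5.7, 4.1]
grip_width: 26.1
finger_force: 2.9
```

Request:
drive_tool:
  rows: "26 0 -0.1 0.06 0 0 0;26 0 -0.1 0.06 0 0 0;26 0 0 0 0 0 0"

```text
clock: 18.95
tcp_pos: [516.9, -184.9, 180.3]
ee_rot: [[0.994, -0.108, 0.0], [-0.108, -0.994, 0.0], [0.0, -0.0, -1.0]]
contact_force: [0.1, -5.5, 3.3]
grip_width: 26.4
finger_force: 2.9
```

```bash
python3 lev.py 1 1.33 1.4 4
```

```text
Y -54.4 Z 180.3 X 65.1 F press y,z -5.4 [ 0.1 -5.5  3.3] 26.36526438592577 18.95
1.40: 26 0 -0.33 0.16 0 0 0;
```

Request:
drive_tool:
  rows: "26 0 -0.1 0.05 0 0 0;26 0 -0.05 0.03 0 0 0;26 0 0 0 0 0 0"

```text
clock: 19.2
tcp_pos: [517.2, -182.0, 178.8]
ee_rot: [[0.994, -0.109, 0.0], [-0.109, -0.994, 0.0], [0.0, -0.0, -1.0]]
contact_force: [-0.3, -6.1, 3.1]
grip_width: 26.5
finger_force: 2.9
```

Request:
drive_tool:
  rows: "26 0 -0.06 0.03 0 0 0;26 0 0 0 0 0 0;26 0 0 0 0 0 0"

```text
clock: 19.45
tcp_pos: [517.3, -181.0, 178.1]
ee_rot: [[0.994, -0.109, 0.0], [-0.109, -0.994, 0.0], [0.0, -0.0, -1.0]]
contact_force: [0.2, -6.1, 2.4]
grip_width: 26.0
finger_force: 3.0
```

Request:
drive_tool:
  rows: "26 0 -0.05 0.03 0 0 0;26 0 0 0 0 0 0;26 0 0 0 0 0 0"

```text
clock: 19.7
tcp_pos: [517.4, -180.2, 177.7]
ee_rot: [[0.994, -0.109, 0.0], [-0.109, -0.994, -0.0], [0.0, 0.0, -1.0]]
contact_force: [-0.6, -7.5, 3.7]
grip_width: 26.4
finger_force: 3.5
```

Request:
drive_tool:
  rows: "26 0 -0.05 0.03 0 0 0;26 0 0 0 0 0 0;26 0 0 0 0 0 0"

```text
clock: 19.95
tcp_pos: [517.4, -180.0, 177.5]
ee_rot: [[0.994, -0.109, 0.0], [-0.109, -0.994, -0.001], [0.0, 0.001, -1.0]]
contact_force: [-1.0, -9.6, 6.7]
grip_width: 25.9
finger_force: 5.3
```

Request:
drive_tool:
  rows: "26 0 -0.05 0.03 0 0 0;26 0 0 0 0 0 0;26 0 0 0 0 0 0"

```text
clock: 20.2
tcp_pos: [517.5, -179.8, 177.4]
ee_rot: [[0.994, -0.108, 0.0], [-0.108, -0.994, -0.003], [0.001, 0.003, -1.0]]
contact_force: [-2.5, -13.8, 7.7]
grip_width: 26.3
finger_force: 7.1
```

```bash
python3 lev.py 1 1.33 1.4 4; python3 - <<'E'
from chk import *
for n in('wrist','scene'):
    W=cloud(cap(n));d=W[...,:2]-c0;X=d@ex;Y=d@ey;Z=W[...,2]
    m=(X>85)&(X<107)&(Z>165)&(Z<215)&(abs(Y+50)<35)
    p=np.stack([X[m],Y[m],Z[m]],1);print(n,len(p),np.percentile(p,[2,50,98],axis=0).round(1).tolist() if len(p) else '')
    if len(p)>30:
        from scipy.optimize import least_squares
        r=least_squares(lambda q:np.hypot(p[:,1]-q[0],p[:,2]-q[1])-10,[-52,190],loss='soft_l1');print(r.x,'angle',.8+np.arctan2(r.x[0]+119.6,r.x[1]-93),np.hypot(r.x[0]+119.6,r.x[1]-93))
E
```

```text
Y -49.2 Z 177.4 X 65.2 F press y,z -14.0 [ -2.5 -13.8   7.7] 26.30342648810311 20.2
1.40: 26 0 -0.07 0.02 0 0 0;
wrist 1950 [[85.5, -60.9, 194.9], [96.3, -51.4, 201.3], [106.5, -42.1, 203.4]]
[-51.74734673 192.61061316] angle 1.3979823936572822 120.52492194933517
scene 43 [[86.4, -56.3, 189.0], [96.1, -45.6, 197.3], [106.8, -37.2, 204.2]]
[-51.53157524 192.7881689 ] angle 1.3986311862666843 120.7931666190028
```

The lever is at its stop (1.398 rad) and the force is rising. I'll ride it back along the arc.

```bash
python3 lev.py 20 1.4 0 2
```

```text
Y -49.2 Z 177.4 X 65.2 F press y,z -14.2 [ -1.8 -14.1   7.4] 26.004163669325845 20.3
1.33: 26 0 0.39 -0.21 0 0 0;
1.26: 26 0 0.37 -0.20 0 0 0;
1.19: 26 0 0.38 -0.17 0 0 0;
1.12: 26 0 0.39 -0.15 0 0 0;
1.05: 26 0 0.40 -0.12 0 0 0;
0.98: 26 0 0.41 -0.09 0 0 0;
0.91: 26 0 0.42 -0.06 0 0 0;
0.84: 26 0 0.42 -0.03 0 0 0;
0.77: 26 0 0.42 -0.00 0 0 0;
0.70: 26 0 0.42 0.03 0 0 0;
0.63: 26 0 0.42 0.06 0 0 0;
0.56: 26 0 0.41 0.09 0 0 0;
0.49: 26 0 0.40 0.11 0 0 0;
0.42: 26 0 0.40 0.14 0 0 0;
0.35: 26 0 0.38 0.17 0 0 0;
0.28: 26 0 0.37 0.20 0 0 0;
0.21: 26 0 0.36 0.22 0 0 0;
0.14: 26 0 0.34 0.25 0 0 0;
0.07: 26 0 0.32 0.27 0 0 0;
0.00: 26 0 0.30 0.29 0 0 0;
```

Request:
drive_tool:
  rows: "26 0 0.39 -0.21 0 0 0;26 0 0.37 -0.2 0 0 0;26 0 0.38 -0.17 0 0 0;26 0 0.39 -0.15 0 0 0;26 0 0.4 -0.12 0 0 0;26 0 0.41 -0.09 0 0 0;26 0 0.42 -0.06 0 0 0;26 0 0.42 -0.03 0 0 0;26 0 0.42 0 0 0 0;26 0 0.42 0.03 0 0 0"

```text
clock: 21.13
tcp_pos: [507.7, -257.7, 194.9]
ee_rot: [[0.994, -0.109, -0.002], [-0.109, -0.994, 0.002], [-0.002, -0.002, -1.0]]
contact_force: [-1.6, -4.5, -2.7]
grip_width: 26.0
finger_force: 2.2
```

Request:
drive_tool:
  rows: "26 0 0.42 0.06 0 0 0;26 0 0.41 0.09 0 0 0;26 0 0.4 0.11 0 0 0;26 0 0.4 0.14 0 0 0;26 0 0.38 0.17 0 0 0;26 0 0.37 0.2 0 0 0;26 0 0.36 0.22 0 0 0;26 0 0.34 0.25 0 0 0;26 0 0.32 0.27 0 0 0;26 0 0 0 0 0 0"

```text
clock: 21.97
tcp_pos: [501.3, -325.8, 164.3]
ee_rot: [[0.994, -0.109, -0.001], [-0.109, -0.994, 0.001], [-0.001, -0.001, -1.0]]
contact_force: [0.1, -3.1, -1.4]
grip_width: 26.2
finger_force: 1.8
```

```bash
python3 lev.py 1 0.07 0 0
```

```text
Y -196.2 Z 164.3 X 64.9 F press y,z -3.0 [ 0.1 -3.1 -1.4] 26.189337136625248 21.9667
0.00: 26 0 0.48 0.13 0 0 0;
```

Request:
drive_tool:
  rows: "26 0 0.25 0.08 0 0 0;26 0 0.25 0.05 0 0 0;26 0 0 0 0 0 0;50 0 0 0 0 0 0;50 0 0 0 0 0 0;50 0 0 0 0 0 0;50 0 0 0 0 0 0;50 0 0 0 0 0 0"

```text
clock: 22.63
tcp_pos: [500.3, -334.2, 163.0]
ee_rot: [[0.994, -0.108, -0.0], [-0.108, -0.994, 0.001], [-0.0, -0.001, -1.0]]
contact_force: [0.2, 0.7, -0.6]
grip_width: 48.8
finger_force: 0.0
```

Request:
drive_tool:
  rows: "50 0 0 -0.4 0 0 0;50 0 0 -0.8 0 0 0;50 0 0 -0.9 0 0 0;50 0 0 -0.9 0 0 0;50 0 0 -0.9 0 0 0;50 0 0 -0.9 0 0 0;50 0 0 -0.5 0 0 0;50 0 0 0 0 0 0;50 0 0 0 0 0 0"

```text
clock: 23.38
tcp_pos: [500.3, -334.4, 269.0]
ee_rot: [[0.994, -0.109, 0.001], [-0.109, -0.994, 0.001], [0.001, -0.001, -1.0]]
contact_force: [-0.2, -0.3, 0.4]
grip_width: 50.1
finger_force: 0.0
```

```bash
python3 lev.py 1 0.07 0 0; python3 - <<'E'
from chk import *
from scipy.optimize import least_squares
for n in('wrist','scene','top'):
    W=cloud(cap(n,'end_%s.png'%n));d=W[...,:2]-c0;X=d@ex;Y=d@ey;Z=W[...,2]
    m=(X>60)&(X<107)&(Z>165)&(Z<195)&(abs(Y+206)<25);p=np.stack([X[m],Y[m],Z[m]],1)
    if len(p)>20:
        r=least_squares(lambda q:np.hypot(p[:,1]-q[0],p[:,2]-q[1])-10,[-205,177],loss='soft_l1');print(n,'lever',r.x.round(1),'angle',(.8+np.arctan2(r.x[0]+119.6,r.x[1]-93)).round(3))
    m=(Z>78)&(Z<90)&(abs(X)<58)&(abs(Y)<78)
    if m.sum()>50: cc,nn,Q=fit_plane(W[m]);print('face',cc.round(1),nn.round(3))
E
```

```text
Y -204.8 Z 269.0 X 64.8 F press y,z -0.3 [-0.2 -0.3  0.4] 50.073805825980884 23.3833
0.00: 26 0 0.04 5.37 0 0 0;
wrist lever [-206.1  177.3] angle 0.001
face [ 498.5 -123.3   84.9] [-0.002 -0.     1.   ]
scene lever [-207.   177.1] angle -0.005
face [ 467.2 -111.6   83.4] [0.003 0.007 1.   ]
face [465.8 -77.7  84.7] [-0.008  0.015  1.   ]
```

View pics/end_scene.png

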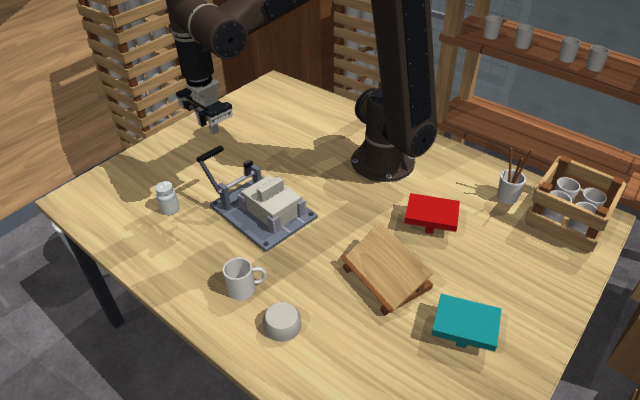

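The final picture shows the mould closed at (272,200), the lever back at rest (211,153), and the jar, mug and round mould where they were. The gripper is clear of everything.

```bash
python3 -c "
from rig import workorder;print(workorder.hand_in())"
```

```text
the job is handed in; nothing more can be done
None
```

The job is handed in, verdict not shown: the top half measured fully seated and let go, the lever reached its stop (about 1.40 rad) and swung back to rest, and the mug, jar and round mould were left alone.

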